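# Sort the spares, then snap the hob knob onto its spindle and hold it down

### The arm

A 7-joint arm with a two-finger parallel gripper is mounted at the origin on the work surface. World frame = base frame: x ahead of the robot, y to its left, z up, the work surface at z = 0. Lengths are in m, angles in rad, forces in N, time in s.
With the tool pointing down it reaches from about 0.425 to 0.875 m from the base axis. Payload 8.4 kg.
Tool frame: the origin (TCP) lies on the centre line of the jaws, within the pads' length; the fingertips stand 17 mm ahead of it and the grasp point (between the pads) lies 2 mm behind it (tip_reach is the distance from the TCP to the fingertips, in m); z points along the fingers, y is the line along which they close (so a half turn about z gives the same grasp; the last joint's range is limited). The gripper opens to 87 mm and grips with 3 to 60 N. Pads are 19 mm wide; open, the fingers measure 117 mm over their backs; the gripper's body (75 mm by 190 mm) begins 51 mm behind the grasp point.
Start: joints at [-1.388, 0.333, 0.04, 1.465, -0.013, 1.343, -0.059], TCP at [0.181, 0.624, 0.24] pointing down, gripper open.
Joint ranges: [-2.58, 2.58], [-0.38, 2.09], [-1.3, 1.39], [0.25, 2.4], [-1.5, 4.64], [0.08, 2.09], [-2.65, 2.65]. Speed limits (rad/s): [2.22, 2.22, 2.79, 2.79, 3.14, 3.14, 3.14].

### API

Orientations are given as a 3x3 rotation matrix whose columns are the frame's x, y, z axes.
In Python, from workcell import * gives the robot as it stands.
- The arm moves only by the tool arm_command, never from a script. Its arguments are lists of equal length, an entry for each row: "translation": the shift along the tool's x, y, z in mm, a list of three; "angular": the turn, a rotation vector about the tool's x, y, z in degrees, a list of three; "fingers": the finger opening in mm, from 0 to 87. In form: {"translation": [[x, y, z], ...], "angular": [[ax, ay, az], ...], "fingers": [fingers, ...]}. A call has exactly 10 rows; each row is the pose to reach, as a shift and turn from the pose commanded when the call began, along the tool's axes at that moment; what a row does not reach only later rows make up. A row lasts 1/10 s, in which the tool goes at most 50 mm and 8.59 degrees, less where a joint would pass 70% of its speed; a pose out of reach is approached as far as the arm can. A call with a gripper value outside its range is refused whole. The fingers move at their own pace and stop on an object; "newtons" is the grip in N (left out, the last holds). Time passes only in rows, so rows that repeat a pose let the fingers close, or fill a call up. It gives the time, the measured TCP pose, the force, the opening and the grip force at its end, in the units of the state.
- state(): the state, without advancing time (a new reading comes with each control period).
- snapshot(name): name is "side" or "top"; returns the picture (480x640x3 uint8, blue, green, red); there is no depth.
- camera_info(name): a dict with "K" (3x3 intrinsics, pixels), "k1" (the pictures are not rectified: a ray, as slopes to the right and down, at radius r is drawn at 1 + k1 r^2 times it, then the intrinsics apply), "origin" and "orientation" of the camera in the world. Camera axes: x right, y up, looking along -z (the intrinsics and any distortion apply to the point x, -y, -z); pixel columns grow to the right and rows downward; lengths in m; the calibration is good to about 2 mm. A picture is of the moment at which its call begins. camera_info takes no time and is no camera call.
- hand_in(): hands the job in; it is judged then, once.
The state is a dict: "t": time; "joint_pos": joint angles; "qd": joint speeds; "joint_torque": joint torques, N m; "eef_pos": TCP position; "ee_rot": TCP orientation; "wrist_force": force on the tool from outside, world axes, zero at the start; "moment": the same for the moment, N m; "finger_gap": finger opening in m; "finger_force": force on a finger pad.
Only numpy, scipy, OpenCV 4.12 (cv2) and the standard library are available. Lean on these libraries where they do the work, as an engineer would, in place of code of your own. Each camera call takes 0.05 s, during which the arm holds its last target. There are 200 camera calls.

### The job

The little hob has been cleaned and its parts lie on the worktop: first sort the two spares, the tall narrow knob into the square box and the flat trim ring into the round dish. Then take the wide knob with the skirt and press it onto the bare spindle on the hob's control strip until it clicks, keep pressing after the click until the knob is fully home and sits straight, and finish while still holding it firmly pressed down: do not let go. Leave all the other things where they are.

Things in the scene. Friction and masses are not known exactly. Their poses are not given: they have to be found in the camera images.
- cap: wide hob knob, plain aluminium, loose, upright on the worktop, about 45 g. Skirt 48 mm diameter, 10 mm high; round grip above it 32 mm diameter, z 10 to 34 mm: grip there. Origin: centre of the underside, z up. Socket in the underside 20 mm deep, 19 mm diameter in the first 4 mm (a lip), 25 mm behind it. Fits at any yaw
- spindle_foot (a point): foot of the bare upright spindle, on its axis, z up, 62 mm above the worktop: the knob's origin is here when fully home. Steel spindle 16 mm diameter, 18 mm high, its top 6 mm tapering to 6 mm diameter. Four sprung balls, centred 7.5 mm above the foot, stick out of its sides to 24 mm diameter and snap in behind the knob's lip
- seat: fixed dark steel disc round the spindle's foot, 44 mm diameter; origin: centre of its underside, 2 mm below the foot. Pushed down, the knob's underside meets the balls 11 mm above the foot, the force climbs to 9 to 16 N, drops (the click), the balls pull the knob in, and the skirt lands on this disc at 0, where a further push meets solid metal
- hob: fixed countertop hob, steel with black glass top, 300 (x) by 280 (y) by 60 mm high; origin: centre of its underside. Control strip along its -x edge, towards the robot: bare spindle at hob x -110, y -50 mm; a knob like the loose one is already fitted for good at x -110, y +60 mm, its top 96 mm above the worktop
- oven_knob: the tall narrow spare knob, plain aluminium, loose, standing upright on the worktop: 26 mm diameter, 44 mm high, about 40 g; origin: centre of its underside, z up
- trim_ring: the flat steel trim ring, loose, lying flat on the worktop: 48 mm outer, 34 mm inner diameter, 12 mm high, about 35 g; origin: centre of its underside, z up
- box: the square white open-topped box for the narrow knob, fixed: 130 by 130 by 42 mm high, walls and floor 4 mm; origin: centre of its underside on the worktop, x and y along its sides
- dish: the round white dish for the trim ring, fixed: 130 mm across the rim, 40 mm high, wall about 4 mm, sides sloping in to a smaller floor; origin: centre of its underside on the worktop
- pan: bystander: steel pan, 170 mm diameter, 50 mm high, with two small side handles, standing on the hob's glass; origin: centre of its underside
- spoon: bystander: steel spoon, 170 mm long, lying on the worktop at the right; origin about its middle
- spice_jar: bystander: spice jar, 42 mm diameter, 62 mm high; origin: centre of its underside
- egg_cup: bystander: white egg cup, 44 mm diameter, 45 mm high; origin: centre of its underside
- cork: bystander: bottle cork standing upright, 22 mm diameter, 38 mm high; origin: centre of its underside

How it is judged:
By the outcome, as a careful person would: the job done as asked, in the order asked, and still so for the second after the job is handed in, while the arm keeps its last pose, push and grip.
It also fails if it takes over 69 s, if anything falls off the work surface, if the arm or the gripper's body presses on something with over 40 N, if the wrist force passes 120 N, or if a joint passes its speed limit or range.

## Working session

There is one attempt and no reset: what is moved stays moved. The work goes in short steps, Python scripts to look and compute and a tool call to move; the robot and the scene stay as the last step left them, time stands still between calls to the robot, and variables do not carry over. Pictures are saved under pics/ and viewed, at most 10 in all, crops included, and the job is handed in when it is done.

Besides the shell and the picture viewer there is one more tool, called after "Emit:" by a JSON object that holds its "name" and its "arguments", one argument or row to a line. arm_command: Moves the arm, as the interface text tells. Its arguments: {"type":"object","properties":{"translation":{"type":"array","items":{"type":"array","items":{"type":"number"}}},"angular":{"type":"array","items":{"type":"array","items":{"type":"number"}}},"fingers":{"type":"array","items":{"type":"number"}},"newtons":{"type":"number"}},"required":["translation","angular","fingers"]}

```bash
mkdir -p pics; python3 - <<'E'
from workcell import *
import cv2
for n in ("top","side"):
    cv2.imwrite(f"pics/{n}0.png",snapshot(n)); print(n,camera_info(n))
print(state())
E
```

```text
top {'K': array([[623.95526001,   0.        , 316.78019876],
       [  0.        , 623.95526001, 248.96547249],
       [  0.        ,   0.        ,   1.        ]]), 'k1': -0.14472789941445297, 'origin': array([0.4472342 , 0.00798571, 1.24419323]), 'orientation': array([[-0.02722378,  0.99506834, -0.09538271],
       [-0.99947363, -0.02541111,  0.02016773],
       [ 0.01764449,  0.09588154,  0.99523635]])}
side {'K': array([[451.19666274,   0.        , 319.04682897],
       [  0.        , 451.19666274, 231.09059201],
       [  0.        ,   0.        ,   1.        ]]), 'k1': 0.00023847158241339543, 'origin': array([ 0.47742306, -0.71024524,  0.68057599]), 'orientation': array([[ 0.99321544,  0.06861678, -0.09388732],
       [-0.1158245 ,  0.65578817, -0.74600708],
       [ 0.01038159,  0.7518202 ,  0.65928644]])}
{'t': 0.1, 'joint_pos': array([-1.38818199,  0.33385856,  0.03985673,  1.46619355, -0.01335138,
        1.34327051, -0.05848143]), 'qd': array([-8.00053006e-04, -1.49683304e-03,  1.68367905e-04, -2.00326153e-03,
       -6.49720542e-04, -9.39456311e-05,  1.11337306e-03]), 'joint_torque': array([ 4.09326531e-03, -6.57814121e+01,  1.33969333e+00, -4.04707289e+01,
       -5.98331890e-02,  4.09527705e-02,  5.56889540e-05]), 'eef_pos': array([0.18068387, 0.62397105, 0.23873088]), 'ee_rot': array([[-9.60560677e-01,  2.78070336e-01, -2.70845919e-04],
       [ 2.78070433e-01,  9.60559608e-01, -1.43997358e-03],
       [-1.40250288e-04, -1.45849624e-03, -9.99998927e-01]]), 'wrist_force': array([0.75201379, 0.00441222, 0.25433208]), 'moment': array([-0.00728852,  0.01257557, -0.01855   ]), 'finger_force': 0.0, 'finger_gap': 0.08748425285132994}
```

View pics/top0.png

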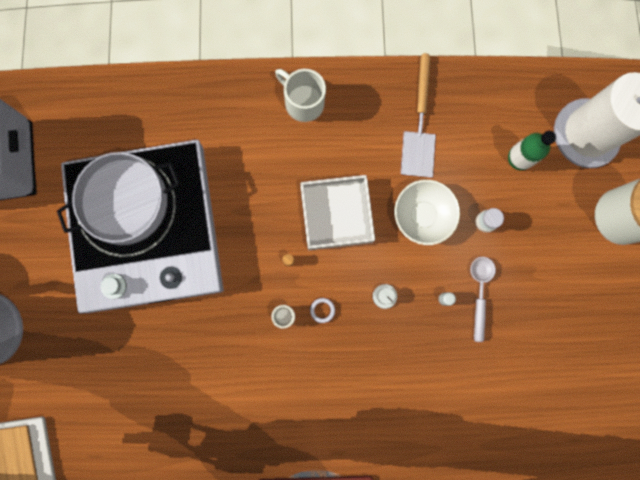

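View pics/side0.png

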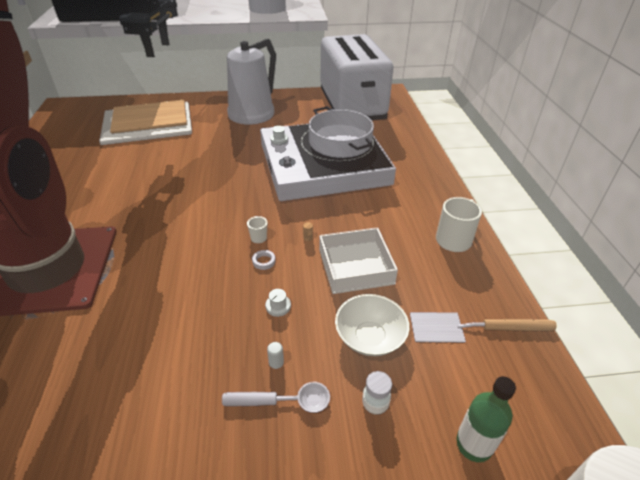

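Top view: ring ~(322,310), cap ~(385,296), narrow knob ~(447,298), spindle ~(171,277), box ~(338,212), dish ~(427,212). Egg cup at (283,316) and cork at (288,259) are neighbours. Next I'll enlarge.

```bash
cat > h.py <<'E'
from workcell import *
import cv2, numpy as np
from scipy.optimize import least_squares
def ray(n,px):
    c=camera_info(n);K=c["K"]
    p=cv2.undistortPoints(np.array([[px]],float),K,np.array([c["k1"],0,0,0,0.]))[0,0]
    return c["origin"],c["orientation"]@np.array([p[0],-p[1],-1])
def at(n,px,z):
    o,d=ray(n,px); return (o+d*(z-o[2])/d[2]).round(4)
def proj(n,P):
    c=camera_info(n); q=c["orientation"].T@(np.asarray(P,float)-c["origin"])
    u=np.array([q[0],-q[1]])/-q[2]; u=u*(1+c["k1"]*(u@u)); return c["K"][:2,:2]@u+c["K"][:2,2]
def circ(n,c,z,r,a=np.linspace(0,2*np.pi,60)):
    return np.array([proj(n,[c[0]+r*np.cos(t),c[1]+r*np.sin(t),z]) for t in a])
E
python3 - <<'E'
import cv2,numpy as np
t=cv2.imread("pics/top0.png");s=cv2.imread("pics/side0.png")
def cr(i,x,y,w,h,k): 
    o=cv2.resize(i[y:y+h,x:x+w],None,fx=k,fy=k,interpolation=cv2.INTER_CUBIC)
    for a in range(0,w,10): cv2.line(o,(a*k,0),(a*k,6 if a%50 else 14),(0,255,255),1)
    for a in range(0,h,10): cv2.line(o,(0,a*k),(6 if a%50 else 14,a*k),(0,255,255),1)
    return o
A=cr(t,300,280,160,40,5); B=np.hstack([cr(t,90,260,100,40,5),cr(s,255,120,60,40,5)])
C=np.hstack([cr(s,240,250,60,60,5),cr(s,240,310,60,60,5)]); C=np.hstack([C,np.zeros((300,200,3),np.uint8)])
cv2.imwrite("pics/m1.png",np.vstack([A,B[:, :800],C])[:700])
m=np.vstack([A,B[:, :800]]);cv2.imwrite("pics/m1.png",m)
cv2.imwrite("pics/m2.png",C)
E
```

```text
(no output)
```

View pics/m1.png

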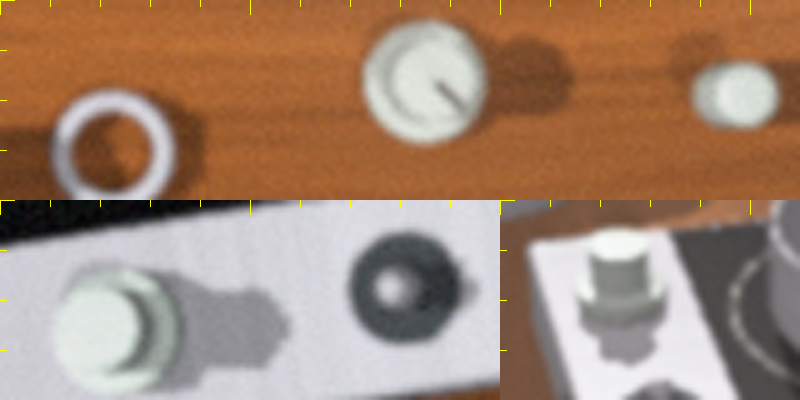

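View pics/m2.png

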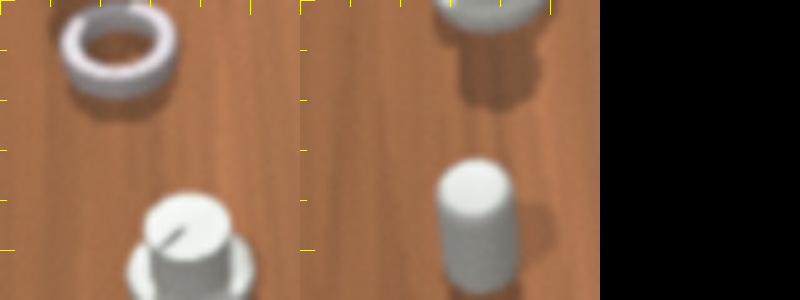

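```bash
python3 - <<'E'
from h import *
f=lambda n,x,y,z:at(n,(x-.4,y-.4),z)
print("ring",f("top",322.7,310.2,.012),f("side",263.8,258.2,.012))
print("cap",f("top",384.9,296.2,.010),f("side",277.6,295.3,.034))
print("oven",f("top",449.4,299,.044),f("side",274.8,347.3,.044))
a=f("top",171.1,277.5,.062);b=f("top",113.3,286.3,.072);print("seat",a,"fitted",b,np.linalg.norm((a-b)[:2]),"fit side",f("side",278.8,129,.096))
# box corners rim (top)
c=[at("top",p,.042) for p in((302,184),(368,177),(374,242),(309,248))];print("box",np.mean(c,0),c)
print("dish",at("top",(427.5,212),.04)); print("egg",at("top",(283,315),.045),"cork",at("top",(287.5,259),.038))
for n,z in(("pan",0),):pass
E
```

```text
ring [ 0.4448 -0.0246  0.012 ] [ 0.4464 -0.0261  0.012 ]
cap [ 0.4689 -0.1487  0.01  ] [ 0.4707 -0.1502  0.034 ]
oven [ 0.459  -0.2701  0.044 ] [ 0.461  -0.2707  0.044 ]
seat [0.5139 0.2635 0.062 ] fitted [0.4991 0.3729 0.072 ] 0.11039655791735538 fit side [0.5013 0.3711 0.096 ]
box [ 0.6327   -0.060275  0.042   ] [array([0.6909, 0.0091, 0.042 ]), array([ 0.702 , -0.1209,  0.042 ]), array([ 0.5732, -0.1279,  0.042 ]), array([ 0.5647, -0.0014,  0.042 ])]
dish [ 0.6301 -0.2361  0.04  ]
egg [0.4369 0.0518 0.045 ] cork [0.5447 0.0408 0.038 ]
```

Emit:
{"name": "arm_command", "arguments": {
  "translation": [
    [-40, -22, 0],
    [-80, -45, 0],
    [-120, -67, 0],
    [-160, -89, 0],
    [-200, -112, 0],
    [-240, -134, 0],
    [-280, -157, 0],
    [-320, -179, 0],
    [-360, -202, 0],
    [-397, -223, 0]
  ],
  "angular": [
    [0, 0, -3],
    [0, 0, -6],
    [0, 0, -9],
    [0, 0, -12],
    [0, 0, -14],
    [0, 0, -16.1],
    [0, 0, -16.1],
    [0, 0, -16.1],
    [0, 0, -16.1],
    [0, 0, -16.1]
  ],
  "fingers": [87, 87, 87, 87, 87, 87, 87, 87, 87, 87]
}}

```text
t: 1.1
eef_pos: [0.5013, 0.2976, 0.2394]
ee_rot: [[-1.0, 0.002, -0.0], [0.002, 1.0, -0.0], [0.0, -0.0, -1.0]]
wrist_force: [0.1, 0.5, 0.5]
finger_gap: 0.0868
finger_force: 0.0
```

Emit:
{"name": "arm_command", "arguments": {
  "translation": [
    [0, -48, 0],
    [0, -96, 0],
    [0, -144, 0],
    [0, -192, 0],
    [2, -240, 0],
    [5, -288, 10],
    [10, -336, 20],
    [15, -384, 30],
    [20, -432, 40],
    [25, -480, 50]
  ],
  "angular": [
    [0, 0, 0],
    [0, 0, 0],
    [0, 0, 0],
    [0, 0, 0],
    [0, 0, 0],
    [0, 0, 0],
    [0, 0, 0],
    [0, 0, 0],
    [0, 0, 0],
    [0, 0, 0]
  ],
  "fingers": [60, 60, 60, 60, 60, 60, 60, 60, 60, 60]
}}

```text
t: 2.1
eef_pos: [0.474, -0.182, 0.1893]
ee_rot: [[-1.0, 0.001, 0.0], [0.001, 1.0, 0.0], [-0.0, 0.0, -1.0]]
wrist_force: [1.3, -0.4, 0.5]
finger_gap: 0.06
finger_force: 0.0
```

Emit:
{"name": "arm_command", "arguments": {
  "translation": [
    [5, -40, 0],
    [14, -80, 10],
    [14, -88, 40],
    [14, -88, 70],
    [14, -88, 100],
    [14, -88, 130],
    [14, -88, 150],
    [14, -88, 161],
    [14, -88, 161],
    [14, -88, 161]
  ],
  "angular": [
    [0, 0, 0],
    [0, 0, 0],
    [0, 0, 0],
    [0, 0, 0],
    [0, 0, 0],
    [0, 0, 0],
    [0, 0, 0],
    [0, 0, 0],
    [0, 0, 0],
    [0, 0, 0]
  ],
  "fingers": [45, 45, 45, 45, 45, 45, 45, 45, 45, 45],
  "newtons": 20
}}

```text
t: 3.1
eef_pos: [0.4609, -0.2686, 0.0292]
ee_rot: [[-1.0, 0.001, 0.001], [0.001, 1.0, -0.0], [-0.001, -0.0, -1.0]]
wrist_force: [-0.4, -0.3, 0.1]
finger_gap: 0.0452
finger_force: 0.0
```

Emit:
{"name": "arm_command", "arguments": {
  "translation": [
    [0, 0, 0],
    [0, 0, 0],
    [0, 0, 0],
    [0, 0, 0],
    [0, 0, 0],
    [0, 0, 0],
    [0, 0, 0],
    [0, 0, -10],
    [0, 0, -30],
    [0, 0, -60]
  ],
  "angular": [
    [0, 0, 0],
    [0, 0, 0],
    [0, 0, 0],
    [0, 0, 0],
    [0, 0, 0],
    [0, 0, 0],
    [0, 0, 0],
    [0, 0, 0],
    [0, 0, 0],
    [0, 0, 0]
  ],
  "fingers": [20, 15, 15, 15, 15, 15, 15, 15, 15, 15],
  "newtons": 20
}}

```text
t: 4.1
eef_pos: [0.4594, -0.2678, 0.0885]
ee_rot: [[-1.0, 0.001, -0.003], [0.001, 1.0, 0.001], [0.003, 0.001, -1.0]]
wrist_force: [1.0, -1.1, 0.6]
finger_gap: 0.0254
finger_force: 20.0
```

Emit:
{"name": "arm_command", "arguments": {
  "translation": [
    [0, 0, -30],
    [-20, 25, -45],
    [-45, 55, -45],
    [-70, 85, -45],
    [-95, 115, -45],
    [-120, 145, -45],
    [-145, 175, -45],
    [-174, 207, -45],
    [-174, 207, -20],
    [-174, 207, 0]
  ],
  "angular": [
    [0, 0, 0],
    [0, 0, 0],
    [0, 0, 0],
    [0, 0, 0],
    [0, 0, 0],
    [0, 0, 0],
    [0, 0, 0],
    [0, 0, 0],
    [0, 0, 0],
    [0, 0, 0]
  ],
  "fingers": [15, 15, 15, 15, 15, 15, 15, 15, 15, 15]
}}

```text
t: 5.1
eef_pos: [0.6354, -0.0596, 0.088]
ee_rot: [[-1.0, -0.002, 0.0], [-0.002, 1.0, -0.0], [-0.0, -0.0, -1.0]]
wrist_force: [-0.8, -1.0, -0.1]
finger_gap: 0.0253
finger_force: 20.0
```

Emit:
{"name": "arm_command", "arguments": {
  "translation": [
    [0, 0, 20],
    [0, 0, 35],
    [0, 0, 45],
    [0, 0, 50],
    [0, 0, 53],
    [0, 0, 54],
    [0, 0, 54],
    [0, 0, 54],
    [0, 0, 54],
    [0, 0, 54]
  ],
  "angular": [
    [0, 0, 0],
    [0, 0, 0],
    [0, 0, 0],
    [0, 0, 0],
    [0, 0, 0],
    [0, 0, 0],
    [0, 0, 0],
    [0, 0, 0],
    [0, 0, 0],
    [0, 0, 0]
  ],
  "fingers": [15, 15, 15, 15, 15, 15, 15, 15, 15, 15]
}}

```text
t: 6.1
eef_pos: [0.6349, -0.0614, 0.0348]
ee_rot: [[-1.0, 0.001, 0.0], [0.001, 1.0, 0.0], [-0.0, 0.0, -1.0]]
wrist_force: [0.0, 0.8, -0.2]
finger_gap: 0.0254
finger_force: 20.0
```

Emit:
{"name": "arm_command", "arguments": {
  "translation": [
    [0, 0, 1],
    [0, 0, 1],
    [0, 0, 1],
    [0, 0, 1],
    [0, 0, 1],
    [0, 0, 1],
    [0, 0, -10],
    [0, 0, -40],
    [0, 0, -80],
    [0, 0, -90]
  ],
  "angular": [
    [0, 0, 0],
    [0, 0, 0],
    [0, 0, 0],
    [0, 0, 0],
    [0, 0, 0],
    [0, 0, 0],
    [0, 0, 0],
    [0, 0, 0],
    [0, 0, 0],
    [0, 0, 0]
  ],
  "fingers": [15, 25, 35, 45, 50, 50, 50, 50, 50, 50]
}}

```text
t: 7.1
eef_pos: [0.637, -0.0622, 0.1298]
ee_rot: [[-1.0, 0.001, 0.006], [0.001, 1.0, -0.0], [-0.006, -0.0, -1.0]]
wrist_force: [0.4, -0.8, 0.7]
finger_gap: 0.05
finger_force: 0.0
```

Emit:
{"name": "arm_command", "arguments": {
  "translation": [
    [40, 8, 0],
    [80, 16, 0],
    [120, 24, 0],
    [160, 32, 0],
    [189, 36, 0],
    [189, 36, 15],
    [189, 36, 30],
    [189, 36, 30],
    [189, 36, 30],
    [189, 36, 30]
  ],
  "angular": [
    [0, 0, 0],
    [0, 0, 0],
    [0, 0, 0],
    [0, 0, 0],
    [0, 0, 0],
    [0, 0, 0],
    [0, 0, 0],
    [0, 0, 0],
    [0, 0, 0],
    [0, 0, 0]
  ],
  "fingers": [62, 62, 62, 62, 62, 62, 62, 62, 62, 62]
}}

```text
t: 8.1
eef_pos: [0.4464, -0.0254, 0.0953]
ee_rot: [[-1.0, 0.001, 0.001], [0.001, 1.0, -0.0], [-0.001, -0.0, -1.0]]
wrist_force: [0.1, -0.2, -0.4]
finger_gap: 0.0621
finger_force: 0.0
```

```bash
python3 - <<'E'
from h import *
t=snapshot("top");s=snapshot("side");print(state()["eef_pos"])
cv2.imwrite("pics/v2.png",np.hstack([cv2.resize(t[170:340,250:470],None,fx=1.8,fy=2.4),cv2.resize(s[190:360,220:420],None,fx=2,fy=2.4)]))
E
```

```text
[ 0.44633816 -0.02532116  0.09516752]
```

View pics/v2.png

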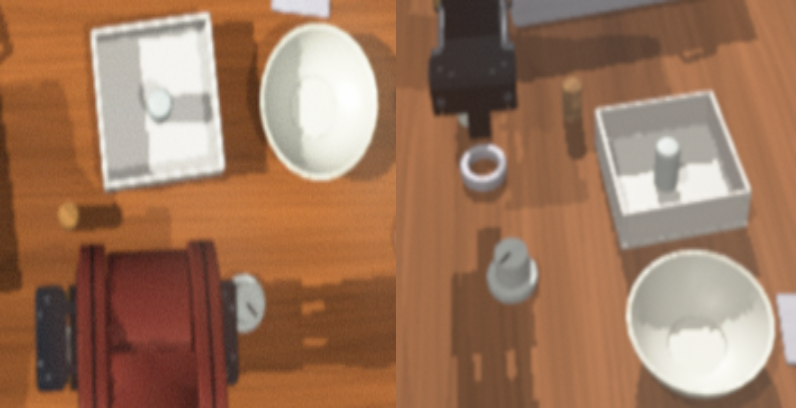

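The narrow knob stands upright in the box at crop (160,102), and the gripper is over the ring at crop (483,167). I'll descend and grip it.

Emit:
{"name": "arm_command", "arguments": {
  "translation": [
    [0, 0, 25],
    [0, 0, 45],
    [0, 0, 62],
    [0, 0, 72],
    [0, 0, 75],
    [0, 0, 75],
    [0, 0, 75],
    [0, 0, 75],
    [0, 0, 75],
    [0, 0, 75]
  ],
  "angular": [
    [0, 0, 0],
    [0, 0, 0],
    [0, 0, 0],
    [0, 0, 0],
    [0, 0, 0],
    [0, 0, 0],
    [0, 0, 0],
    [0, 0, 0],
    [0, 0, 0],
    [0, 0, 0]
  ],
  "fingers": [62, 62, 62, 62, 62, 62, 62, 50, 40, 40],
  "newtons": 20
}}

```text
t: 9.2
eef_pos: [0.4461, -0.0251, 0.02]
ee_rot: [[-1.0, 0.001, 0.001], [0.001, 1.0, 0.0], [-0.001, 0.0, -1.0]]
wrist_force: [-1.2, 0.2, 4.2]
finger_gap: 0.0475
finger_force: 20.0
```

Emit:
{"name": "arm_command", "arguments": {
  "translation": [
    [0, 0, 0],
    [0, 0, 0],
    [0, 0, 0],
    [0, 0, 0],
    [0, 0, -10],
    [0, 0, -30],
    [0, 0, -60],
    [0, 0, -90],
    [-10, -10, -110],
    [-30, -30, -110]
  ],
  "angular": [
    [0, 0, 0],
    [0, 0, 0],
    [0, 0, 0],
    [0, 0, 0],
    [0, 0, 0],
    [0, 0, 0],
    [0, 0, 0],
    [0, 0, 0],
    [0, 0, 0],
    [0, 0, 0]
  ],
  "fingers": [40, 40, 40, 40, 40, 40, 40, 40, 40, 40]
}}

```text
t: 10.2
eef_pos: [0.477, -0.0543, 0.1328]
ee_rot: [[-1.0, -0.002, 0.004], [-0.002, 1.0, 0.003], [-0.004, 0.003, -1.0]]
wrist_force: [0.6, -0.2, -0.6]
finger_gap: 0.0472
finger_force: 20.0
```

Emit:
{"name": "arm_command", "arguments": {
  "translation": [
    [-30, -35, 0],
    [-60, -70, 0],
    [-90, -105, 0],
    [-120, -140, 0],
    [-154, -181, 0],
    [-154, -181, 20],
    [-154, -181, 45],
    [-154, -181, 70],
    [-154, -181, 84],
    [-154, -181, 88]
  ],
  "angular": [
    [0, 0, 0],
    [0, 0, 0],
    [0, 0, 0],
    [0, 0, 0],
    [0, 0, 0],
    [0, 0, 0],
    [0, 0, 0],
    [0, 0, 0],
    [0, 0, 0],
    [0, 0, 0]
  ],
  "fingers": [40, 40, 40, 40, 40, 40, 40, 40, 40, 40]
}}

```text
t: 11.2
eef_pos: [0.6287, -0.2359, 0.0403]
ee_rot: [[-1.0, 0.001, -0.003], [0.001, 1.0, 0.0], [0.003, 0.0, -1.0]]
wrist_force: [1.0, -0.1, 0.7]
finger_gap: 0.0473
finger_force: 20.0
```

Emit:
{"name": "arm_command", "arguments": {
  "translation": [
    [0, 0, 0],
    [0, 0, 0],
    [0, 0, 0],
    [0, 0, 0],
    [0, 0, 0],
    [0, 0, 0],
    [0, 0, -10],
    [0, 0, -30],
    [0, 0, -70],
    [0, 0, -110]
  ],
  "angular": [
    [0, 0, 0],
    [0, 0, 0],
    [0, 0, 0],
    [0, 0, 0],
    [0, 0, 0],
    [0, 0, 0],
    [0, 0, 0],
    [0, 0, 0],
    [0, 0, 0],
    [0, 0, 0]
  ],
  "fingers": [40, 40, 44, 48, 52, 56, 56, 56, 56, 56]
}}

```text
t: 12.2
eef_pos: [0.6292, -0.2364, 0.1531]
ee_rot: [[-1.0, 0.001, -0.001], [0.001, 1.0, -0.0], [0.001, -0.0, -1.0]]
wrist_force: [1.5, 1.1, 0.8]
finger_gap: 0.0552
finger_force: 0.0
```

Emit:
{"name": "arm_command", "arguments": {
  "translation": [
    [35, 20, 0],
    [75, 42, 0],
    [115, 64, 0],
    [150, 84, 10],
    [159, 87, 40],
    [159, 87, 70],
    [159, 87, 95],
    [159, 87, 95],
    [159, 87, 95],
    [159, 87, 95]
  ],
  "angular": [
    [0, 0, 0],
    [0, 0, 0],
    [0, 0, 0],
    [0, 0, 0],
    [0, 0, 0],
    [0, 0, 0],
    [0, 0, 0],
    [0, 0, 0],
    [0, 0, 0],
    [0, 0, 0]
  ],
  "fingers": [60, 60, 60, 60, 60, 60, 60, 60, 60, 60]
}}

```text
t: 13.2
eef_pos: [0.4717, -0.1498, 0.0581]
ee_rot: [[-1.0, 0.001, 0.002], [0.001, 1.0, -0.0], [-0.002, -0.0, -1.0]]
wrist_force: [1.1, 0.5, 0.0]
finger_gap: 0.0597
finger_force: 0.0
```

```bash
python3 - <<'E'
from h import *
t=snapshot("top");s=snapshot("side");print(state()["eef_pos"])
cv2.imwrite("pics/v3.png",np.hstack([cv2.resize(t[170:270,380:480],None,fx=4,fy=4),cv2.resize(s[240:340,240:340],None,fx=4,fy=4)]))
E
```

```text
[ 0.47165528 -0.14951837  0.05786282]
```

View pics/v3.png

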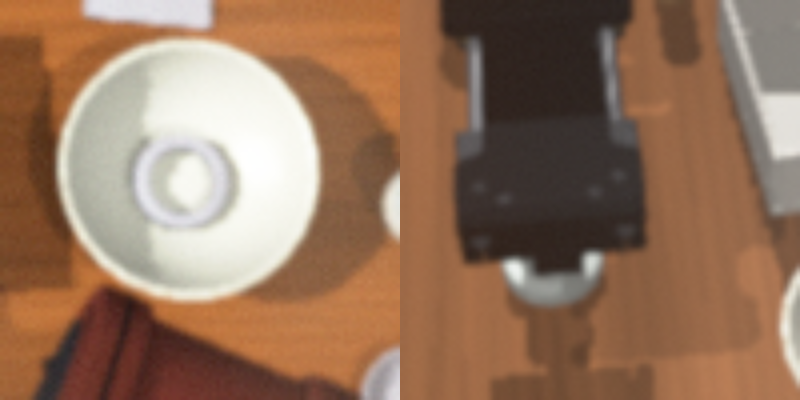

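Emit:
{"name": "arm_command", "arguments": {
  "translation": [
    [1, 0, 10],
    [2, 0, 20],
    [2, 0, 26],
    [2, 0, 29],
    [2, 0, 29],
    [2, 0, 29],
    [2, 0, 29],
    [2, 0, 29],
    [2, 0, 29],
    [2, 0, 29]
  ],
  "angular": [
    [0, 0, 0],
    [0, 0, 0],
    [0, 0, 0],
    [0, 0, 0],
    [0, 0, 0],
    [0, 0, 0],
    [0, 0, 0],
    [0, 0, 0],
    [0, 0, 0],
    [0, 0, 0]
  ],
  "fingers": [60, 60, 60, 60, 60, 60, 60, 50, 40, 30],
  "newtons": 10
}}

```text
t: 14.3
eef_pos: [0.4688, -0.1492, 0.0277]
ee_rot: [[-1.0, 0.001, 0.0], [0.001, 1.0, 0.0], [-0.0, 0.0, -1.0]]
wrist_force: [0.4, 0.1, -0.1]
finger_gap: 0.0435
finger_force: 0.0
```

Emit:
{"name": "arm_command", "arguments": {
  "translation": [
    [0, 0, 0],
    [0, 0, 0],
    [0, 0, 0],
    [0, 0, 0],
    [0, 0, 0],
    [0, 0, 0],
    [0, 0, 0],
    [0, 0, 0],
    [0, 0, 0],
    [0, 0, 0]
  ],
  "angular": [
    [0, 0, 0],
    [0, 0, 0],
    [0, 0, 0],
    [0, 0, 0],
    [0, 0, 0],
    [0, 0, 0],
    [0, 0, 0],
    [0, 0, 0],
    [0, 0, 0],
    [0, 0, 0]
  ],
  "fingers": [25, 25, 25, 25, 25, 25, 25, 25, 25, 25],
  "newtons": 50
}}

```text
t: 15.3
eef_pos: [0.4687, -0.1492, 0.0276]
ee_rot: [[-1.0, 0.001, 0.0], [0.001, 1.0, 0.0], [-0.0, 0.0, -1.0]]
wrist_force: [-0.3, 0.5, 2.6]
finger_gap: 0.0306
finger_force: 50.0
```

```bash
python3 -c "
from h import *
s=state();print(s)"
```

```text
{'t': 15.3, 'joint_pos': array([-0.45842546,  0.30727037,  0.76843267,  2.09225156, -0.28480944,
        0.8454398 ,  2.04789061]), 'qd': array([-0.00026585,  0.0009709 ,  0.00247087, -0.00132533,  0.00038731,
       -0.00060723, -0.00186584]), 'joint_torque': array([ 2.52085207e-01, -3.92629015e+01,  8.18753153e+00, -2.93089861e+01,
        1.87508133e-01, -2.17615929e-01,  1.28166834e-02]), 'eef_pos': array([ 0.46874711, -0.14922829,  0.02761053]), 'ee_rot': array([[-9.99999682e-01,  7.96528825e-04,  4.96435128e-05],
       [ 7.96529783e-04,  9.99999683e-01,  1.92908852e-05],
       [-4.96281313e-05,  1.93304216e-05, -9.99999999e-01]]), 'wrist_force': array([-0.28339321,  0.47219184,  2.62012149]), 'moment': array([ 0.19692114,  0.12684209, -0.05035911]), 'finger_force': 50.00016629928723, 'finger_gap': 0.030618271344148497}
```

Emit:
{"name": "arm_command", "arguments": {
  "translation": [
    [0, 0, -20],
    [0, 0, -60],
    [0, 0, -100],
    [0, 20, -130],
    [0, 60, -140],
    [-5, 105, -140],
    [-10, 150, -140],
    [-15, 195, -140],
    [-20, 240, -140],
    [-25, 280, -140]
  ],
  "angular": [
    [0, 0, 0],
    [0, 0, 0],
    [0, 0, 0],
    [0, 0, 0],
    [0, 0, 0],
    [0, 0, 0],
    [0, 0, 0],
    [0, 0, 0],
    [0, 0, 0],
    [0, 0, 0]
  ],
  "fingers": [25, 25, 25, 25, 25, 25, 25, 25, 25, 25]
}}

```text
t: 16.3
eef_pos: [0.4937, 0.1331, 0.1674]
ee_rot: [[-1.0, -0.0, -0.0], [-0.0, 1.0, 0.0], [0.0, 0.0, -1.0]]
wrist_force: [0.9, -0.9, 0.3]
finger_gap: 0.0308
finger_force: 50.0
```

Emit:
{"name": "arm_command", "arguments": {
  "translation": [
    [-5, 35, 0],
    [-10, 70, 0],
    [-15, 100, 0],
    [-20, 125, 0],
    [-20, 132, 10],
    [-20, 132, 20],
    [-20, 132, 30],
    [-20, 132, 40],
    [-20, 132, 40],
    [-20, 132, 40]
  ],
  "angular": [
    [0, 0, 0],
    [0, 0, 0],
    [0, 0, 0],
    [0, 0, 0],
    [0, 0, 0],
    [0, 0, 0],
    [0, 0, 0],
    [0, 0, 0],
    [0, 0, 0],
    [0, 0, 0]
  ],
  "fingers": [25, 25, 25, 25, 25, 25, 25, 25, 25, 25]
}}

```text
t: 17.3
eef_pos: [0.5141, 0.2619, 0.1275]
ee_rot: [[-1.0, 0.002, -0.0], [0.002, 1.0, -0.0], [0.0, -0.0, -1.0]]
wrist_force: [0.4, 0.2, 0.5]
finger_gap: 0.0306
finger_force: 50.0
```

```bash
python3 - <<'E'
from h import *
t=snapshot("top");s=snapshot("side");q=state();print(q["eef_pos"],q["ee_rot"],q["wrist_force"],q["joint_pos"])
p=proj("side",[.514,.263,.062]);print(p)
def cr(i,x,y):
    return cv2.resize(i[y:y+50,x:x+50],None,fx=8,fy=8,interpolation=cv2.INTER_CUBIC)
o=cr(s,265,125);t2=cr(t,145,250)
cv2.imwrite("pics/v4.png",np.hstack([t2,o]))
E
```

```text
[0.51438015 0.26248059 0.12805453] [[-9.99998889e-01  1.38421277e-03  5.52914992e-04]
 [ 1.38446298e-03  9.99998939e-01  4.52406125e-04]
 [-5.52288179e-04  4.53171113e-04 -9.99999745e-01]] [-0.049975   -0.15990149 -0.56296301] [-0.98048354  0.29241459  0.51138406  1.80287204 -0.16023681  1.08660685
  1.15700457]
[286.19029057 161.38751749]
```

View pics/v4.png

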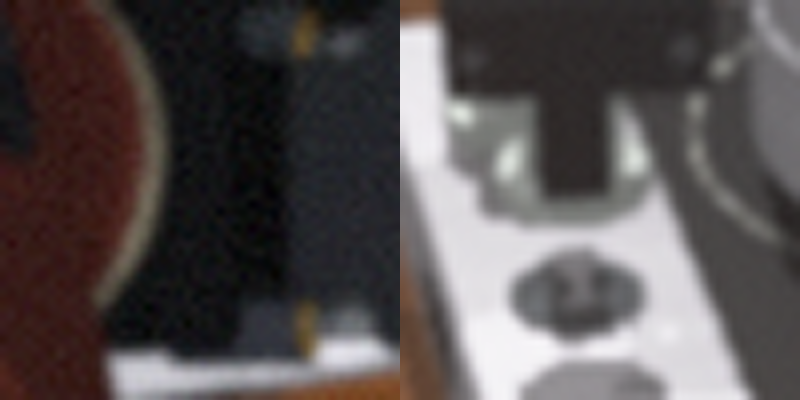

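Emit:
{"name": "arm_command", "arguments": {
  "translation": [
    [0, 0.5, 4],
    [0, 0.5, 8],
    [0, 0.5, 12],
    [0, 0.5, 16],
    [0, 0.5, 19],
    [0, 0.5, 21],
    [0, 0.5, 23],
    [0, 0.5, 24],
    [0, 0.5, 25],
    [0, 0.5, 25]
  ],
  "angular": [
    [0, 0, 0],
    [0, 0, 0],
    [0, 0, 0],
    [0, 0, 0],
    [0, 0, 0],
    [0, 0, 0],
    [0, 0, 0],
    [0, 0, 0],
    [0, 0, 0],
    [0, 0, 0]
  ],
  "fingers": [25, 25, 25, 25, 25, 25, 25, 25, 25, 25],
  "newtons": 60
}}

```text
t: 18.4
eef_pos: [0.514, 0.2632, 0.1025]
ee_rot: [[-1.0, 0.001, -0.0], [0.001, 1.0, -0.0], [0.0, -0.0, -1.0]]
wrist_force: [-0.1, -0.2, -0.1]
finger_gap: 0.0308
finger_force: 60.0
```

Emit:
{"name": "arm_command", "arguments": {
  "translation": [
    [0, 0, 1],
    [0, 0, 2],
    [0, 0, 2.5],
    [0, 0, 3],
    [0, 0, 3.5],
    [0, 0, 4],
    [0, 0, 4.5],
    [0, 0, 5],
    [0, 0, 5],
    [0, 0, 5]
  ],
  "angular": [
    [0, 0, 0],
    [0, 0, 0],
    [0, 0, 0],
    [0, 0, 0],
    [0, 0, 0],
    [0, 0, 0],
    [0, 0, 0],
    [0, 0, 0],
    [0, 0, 0],
    [0, 0, 0]
  ],
  "fingers": [25, 25, 25, 25, 25, 25, 25, 25, 25, 25]
}}

```text
t: 19.4
eef_pos: [0.5147, 0.2641, 0.0989]
ee_rot: [[-1.0, 0.001, 0.001], [0.001, 1.0, 0.002], [-0.001, 0.002, -1.0]]
wrist_force: [-2.5, 1.6, 10.3]
finger_gap: 0.0303
finger_force: 60.0
```

Emit:
{"name": "arm_command", "arguments": {
  "translation": [
    [0, 0, 0.5],
    [0, 0, 1],
    [0, 0, 1.5],
    [0, 0, 2],
    [0, 0, 2.5],
    [0, 0, 3],
    [0, 0, 3.5],
    [0, 0, 4],
    [0, 0, 4],
    [0, 0, 4]
  ],
  "angular": [
    [0, 0, 0],
    [0, 0, 0],
    [0, 0, 0],
    [0, 0, 0],
    [0, 0, 0],
    [0, 0, 0],
    [0, 0, 0],
    [0, 0, 0],
    [0, 0, 0],
    [0, 0, 0]
  ],
  "fingers": [25, 25, 25, 25, 25, 25, 25, 25, 25, 25]
}}

```text
t: 20.4
eef_pos: [0.5136, 0.2633, 0.0927]
ee_rot: [[-1.0, 0.001, -0.001], [0.001, 1.0, -0.0], [0.001, -0.0, -1.0]]
wrist_force: [2.9, 5.8, -7.4]
finger_gap: 0.0305
finger_force: 60.0
```

Emit:
{"name": "arm_command", "arguments": {
  "translation": [
    [0, 0.3, 0.5],
    [0, 0.5, 1],
    [-0.3, 0.7, 1.5],
    [-0.3, 0.7, 2],
    [-0.3, 0.7, 2.5],
    [-0.3, 0.7, 3],
    [-0.3, 0.7, 3.5],
    [-0.3, 0.7, 4],
    [-0.3, 0.7, 4.5],
    [-0.3, 0.7, 4.5]
  ],
  "angular": [
    [0, 0, 0],
    [0, 0, 0],
    [0, 0, 0],
    [0, 0, 0],
    [0, 0, 0],
    [0, 0, 0],
    [0, 0, 0],
    [0, 0, 0],
    [0, 0, 0],
    [0, 0, 0]
  ],
  "fingers": [25, 25, 25, 25, 25, 25, 25, 25, 25, 25]
}}

```text
t: 21.4
eef_pos: [0.5147, 0.2637, 0.0896]
ee_rot: [[-1.0, 0.001, 0.0], [0.001, 1.0, 0.0], [-0.0, 0.0, -1.0]]
wrist_force: [-2.5, -1.2, 3.4]
finger_gap: 0.0305
finger_force: 60.0
```

Emit:
{"name": "arm_command", "arguments": {
  "translation": [
    [0, 0, 0.5],
    [0, 0, 1],
    [0, 0, 1.5],
    [0, 0, 2],
    [0, 0, 2.5],
    [0, 0, 2.5],
    [0, 0, 2.5],
    [0, 0, 2.5],
    [0, 0, 2.5],
    [0, 0, 2.5]
  ],
  "angular": [
    [0, 0, 0],
    [0, 0, 0],
    [0, 0, 0],
    [0, 0, 0],
    [0, 0, 0],
    [0, 0, 0],
    [0, 0, 0],
    [0, 0, 0],
    [0, 0, 0],
    [0, 0, 0]
  ],
  "fingers": [25, 25, 25, 25, 25, 25, 25, 25, 25, 25]
}}

```text
t: 22.4
eef_pos: [0.5148, 0.2637, 0.0895]
ee_rot: [[-1.0, 0.001, 0.0], [0.001, 1.0, 0.001], [-0.0, 0.001, -1.0]]
wrist_force: [-12.9, -6.1, 29.6]
finger_gap: 0.0306
finger_force: 60.5
```

Emit:
{"name": "arm_command", "arguments": {
  "translation": [
    [0.3, -0.2, 0],
    [0.6, -0.3, 0],
    [0.9, -0.5, 0],
    [0.9, -0.5, 0],
    [0.9, -0.5, 0],
    [0.9, -0.5, 0],
    [0.9, -0.5, 0],
    [0.9, -0.5, 0],
    [0.9, -0.5, 0],
    [0.9, -0.5, 0]
  ],
  "angular": [
    [0, 0, 0],
    [0, 0, 0],
    [0, 0, 0],
    [0, 0, 0],
    [0, 0, 0],
    [0, 0, 0],
    [0, 0, 0],
    [0, 0, 0],
    [0, 0, 0],
    [0, 0, 0]
  ],
  "fingers": [25, 25, 25, 25, 25, 25, 25, 25, 25, 25]
}}

```text
t: 23.4
eef_pos: [0.5147, 0.2637, 0.0895]
ee_rot: [[-1.0, 0.001, 0.002], [0.001, 1.0, 0.002], [-0.002, 0.002, -1.0]]
wrist_force: [-9.9, -2.9, 25.8]
finger_gap: 0.0305
finger_force: 60.4
```

```bash
python3 - <<'E'
from h import *
s=snapshot("side");t=snapshot("top");q=state();print(q["eef_pos"],q["wrist_force"],q["moment"],q["ee_rot"][:,2])
cv2.imwrite("pics/v5.png",np.hstack([cv2.resize(s[130:180,260:310],None,fx=8,fy=8,interpolation=cv2.INTER_CUBIC),cv2.resize(s[80:400,220:420],(250,400)),cv2.resize(t[170:330,270:330],(150,400))]))
E
```

```text
[0.51470771 0.26371768 0.0895064 ] [-9.26457392 -3.95973362 25.51728989] [-0.93701272  1.99264966 -0.00873421] [ 0.00203284  0.00219159 -0.99999553]
```

View pics/v5.png

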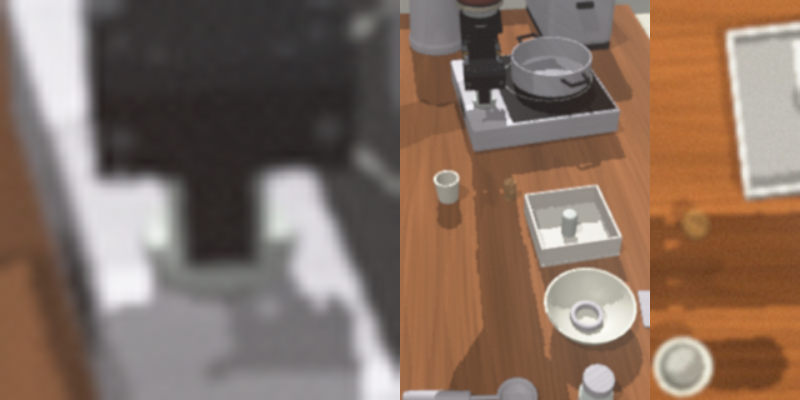

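The knob's skirt covers the seat disc and sits level at crop (215,270). z has stopped at the home height under 25 N, both spares are in their containers, and the egg cup and cork haven't moved. I'll hand in while still pressing.

```bash
python3 -c "
from workcell import *
print(hand_in())"
```

```text
the job is handed in; nothing more can be done
None
```

I handed the job in at about 23.5 s: the narrow knob is in the box, the trim ring is in the dish, and the wide knob clicked on, sits straight and fully home, and is still held down with about 25 N.

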